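# Four clicks up on the drying plate

### The arm

A 6-joint arm with a two-finger parallel gripper is mounted at the origin on the work surface. World frame = base frame: x ahead of the robot, y to its left, z up, the work surface at z = 0. Lengths are in m, angles in rad, forces in N, time in s.
With the tool pointing down it reaches from about 0.35 to 0.85 m from the base axis. Payload 8.1 kg.
Tool frame: the origin (TCP) lies between the finger pads; the fingertips stand 19 mm ahead of it and the grasp point (between the pads) is the TCP; z points along the fingers, y is the direction in which the jaws open and shut (so a half turn about z gives the same grasp; the last joint's range is limited). The gripper opens to 85 mm and grips with 20 to 120 N. Pads are 22 mm wide; open, the fingers measure 114 mm over their backs; the gripper's body (76 mm by 85 mm) begins 54 mm behind the grasp point. The pads swing forward as they close: fully open they stand 13 mm farther back than shut.
Start: joints at [1.044, 0.13, 1.488, -0, 1.523, -0.085], TCP at [0.257, 0.542, 0.25] pointing down, gripper open.
Joint ranges: [-2.96, 2.96], [-0.89, 2.26], [0.02, 2.5], [-1.34, 4.48], [0, 2.73], [-2.66, 2.66]. Speed limits (rad/s): [2.39, 2.39, 2.79, 3.14, 3.14, 3.14].

### API

Orientations are given as a 3x3 rotation matrix whose columns are the frame's x, y, z axes.
In Python, from rig import ctrl, gripper_to, kin, read_camera, camera_model, workorder gives the robot as it stands. Calls block until the motion is done:
- ctrl.move_pose(position, orientation): joint-space move of the TCP to a pose.
- ctrl.servo_line(position, attitude=None, max_speed=0.15, contact_N=None): straight line of the TCP; attitude=None keeps the orientation; max_speed is the mean speed in m/s. With contact_N (N) it stops when the force on the tool has changed by that much, and returns True; else False.
- ctrl.goto_joints(angles): joint-space move.
- gripper_to(opening): finger opening in m; the grip force is fixed at half the most; returns when the fingers have stopped.
- ctrl.sleep(seconds).
- kin.inverse_kinematics(position, orientation): joint angles nearest the present ones, or None.
- read_camera(name): name is "scene" or "top"; returns (picture, depth): 384x512x3 uint8, blue, green, red; 384x512 float32, m along the optical axis (not along the pixel's ray), 0 where there is no reading.
- camera_model(name): a dict with "vertical_fov" (degrees; the focal length in pixels is half the picture's height over the tangent of half this angle, whatever the lens; pixels are square), "cx", "cy" (the principal point, pixels), "distortion" ([k1, k2, p1, p2, k3] as OpenCV has them; the pictures are not rectified), "camera_from_world" (4x4, takes a point from world to camera coordinates). Camera axes: x right, y down, z forward; pixel columns grow to the right and rows downward; lengths in m; the calibration is good to about 2 mm. A picture is of the moment at which its call begins. camera_model takes no time and is no camera call.
A pose or a line that the arm cannot do raises ctrl.IKError and nothing moves.
- workorder.job_done(): hands the job in, once; it reports no verdict.
Readings, each from a call of its own:
- ctrl.get_clock(): time.
- ctrl.get_joints(): joint angles.
- ctrl.get_joint_velocities(): joint speeds.
- ctrl.get_joint_efforts(): joint torques, N m.
- ctrl.get_ee_pos(): TCP position.
- ctrl.get_tcp_rot(): TCP orientation.
- ctrl.get_force(): force on the tool from outside, world axes, zero at the start.
- ctrl.get_torque(): the same for the moment, N m.
- ctrl.get_width(): finger opening in m.
Only numpy, scipy, OpenCV 4.12 (cv2) and the standard library are available. Lean on these libraries where they do the work, as an engineer would, in place of code of your own. Each camera call takes 0.05 s, during which the arm holds its last target.

### The job

The freshly painted foam part on the drying plate needs more heat: put a fingertip in the cut-out of the big dial and push the dial clockwise (seen from above) exactly four clicks on from where it stands, without forcing it, then press the start button beside it fully down with a fingertip and let it come up again. Touch only the dial and the button: do not pick up or push about the jars, the sanding block or the foam part.

Things in the scene. Friction and masses are not known exactly. Their poses are not given: they have to be found in the camera images.
- dryer: White drying plate fixed to the bench, a box 180 (x) x 360 (y) x 60 mm high. Origin at the centre of its underside; x, y along its sides, z up. On its deck: aluminium warming plate at the +y end, dial (axis at x 0, y -45 mm) and start button at the -y end (x 0, y -142 mm). 20 grey ticks, one per click, ring the dial.
- dial (a joint): Angle of the dial in rad, growing clockwise seen from above. Click stops at every multiple of 0.314 (18 degrees); starts in stop 0, 1, 2 or 3, turns from -4 to +13 stops. A sprung pawl resists to half-way between stops (at most about 6 N at a fingertip 42 mm from the axis), then snaps the dial into the next stop, up to 9 degrees ahead of the finger; let go, it rests in the nearest stop.
- dial_axis (a point): Point on the vertical axis of the dial at its top face, 84.5 mm above the bench. A round black dial of 110 mm diameter with one wedge-shaped cut-out for a fingertip, open to the rim and the top: inner end a hub of 14 mm radius, walls running along the radial lines 52.5 degrees either side of its middle line but 7 mm inward of them (gap 57 mm wide at 42 mm from the axis).
- dial_cutout (a point): Point on the floor of the dial's cut-out (grey, 4.5 mm above the deck, 64.5 mm above the bench), on its middle line, 45 mm from the dial's axis; turns with the dial. The black walls rise 20 mm above this floor. To turn the dial clockwise push the wall on the clockwise side of this point.
- start (a joint): Travel of the start button in m: 0 up, 0.006 fully down (takes 5 N); springs back when let go. It counts as pressed beyond 0.0045.
- start_top (a point): Centre of the top of the start button, a black round cap of 28 mm diameter in a grey housing on the deck of the drying plate, 97 mm from the dial's axis; pressed straight down.
- jar_a_mid (a point): Centre (half-way up) of a loose closed paint jar, 55 mm diameter, 72 mm tall, standing on the bench beyond the button end of the drying plate. Leave it alone.
- jar_b_mid (a point): Centre (half-way up) of a second such jar. Leave it alone.
- sponge_mid (a point): Centre of a loose grey sanding block 50 x 60 x 24 mm on the bench beyond the other end of the drying plate. Leave it alone.
- foam_mid (a point): Middle of a loose white foam model part 60 x 85 x 25 mm drying on the warming plate (12 mm above the plate). Leave it alone.

How it is judged:
By the outcome, as a careful person would: the job done as asked, in the order asked, and still so for the second after the job is handed in, with the robot touching nothing.
It also fails if it takes over 45 s, if anything falls off the work surface, if the arm or the gripper's body presses on something with over 40 N, if the wrist force passes 120 N, or if a joint passes its speed limit or range.

## Working session

There is one attempt and no reset: what is moved stays moved. The work goes in short steps, each a Python script; the robot and the scene stay as the last script left them, time stands still between calls to the robot, and variables do not carry over. Pictures are saved under pics/ and viewed, and the job is handed in when it is done.

```bash
ls; mkdir -p pics
python3 - <<'E'
from rig import ctrl, read_camera, camera_model
import cv2,numpy as np
for n in ["scene","top"]:
    p,d=read_camera(n); cv2.imwrite(f"pics/{n}0.png",p); np.savez(f"pics/{n}0.npz",p=p,d=d); print(n,camera_model(n))
print(ctrl.get_clock(),ctrl.get_width())
E
```

```text
pics
scene {'vertical_fov': 53.33295533066258, 'cx': 250.1631128641781, 'cy': 198.1185329674414, 'distortion': array([-0.02559335,  0.        ,  0.        ,  0.        ,  0.        ]), 'camera_from_world': array([[-0.04283615,  0.99907855, -0.00266789, -0.01484001],
       [ 0.79440719,  0.03244111, -0.60651858, -0.42758536],
       [-0.60587316, -0.02810031, -0.79506483,  1.36118176],
       [ 0.        ,  0.        ,  0.        ,  1.        ]])}
top {'vertical_fov': 45.607633312964985, 'cx': 257.60457387596506, 'cy': 193.02121811247454, 'distortion': array([-0.00355753,  0.        ,  0.        ,  0.        ,  0.        ]), 'camera_from_world': array([[-0.01674657, -0.99984725,  0.00500379,  0.03136021],
       [-0.99654662,  0.0162838 , -0.08142275,  0.60200774],
       [ 0.08132883, -0.00635006, -0.99666709,  0.99573884],
       [ 0.        ,  0.        ,  0.        ,  1.        ]])}
0.1 0.0851326303115175
```

View pics/scene0.png

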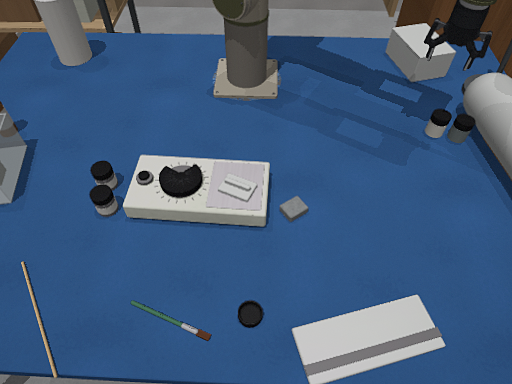

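View pics/top0.png

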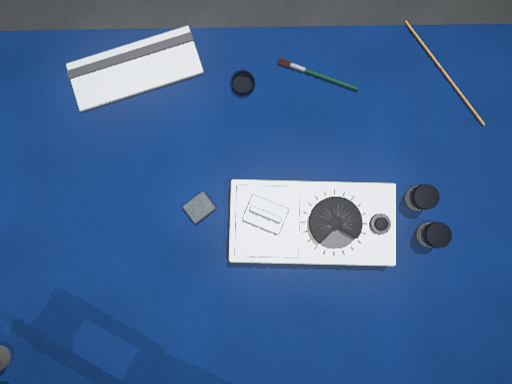

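The top view shows the dryer at cols 230–396, rows 180–266, the dial near (335,222), the button near (380,224), and the cut-out facing down, towards the robot. The jars are at (424,197) and (434,235). Next I measure these points.

```bash
cat > h.py <<'E'
import numpy as np,cv2
from rig import camera_model
def K(n):
    m=camera_model(n);f=192/np.tan(np.radians(m['vertical_fov']/2))
    return np.array([[f,0,m['cx']],[0,f,m['cy']],[0,0,1]]),np.array(m['distortion']),np.array(m['camera_from_world'])
def unproj(n,uv,z):
    k,d,T=K(n); uv=np.array(uv,float).reshape(-1,1,2)
    r=cv2.undistortPoints(uv,k,d)[:,0]; r=np.c_[r,np.ones(len(r))]
    R=T[:3,:3];c=-R.T@T[:3,3]; w=r@R
    s=(z-c[2])/w[:,2]; return c+w*s[:,None]
def proj(n,P):
    k,d,T=K(n); return cv2.projectPoints(np.array(P,float).reshape(-1,1,3),cv2.Rodrigues(T[:3,:3])[0],T[:3,3],k,d)[0][:,0]
def ortho(n,img,c,half,z,px=500):
    # rectified view: up=+x, left=+y
    g=np.linspace(half,-half,px); X,Y=np.meshgrid(c[0]+g,c[1]+g,indexing='ij')
    m=proj(n,np.stack([X,Y,np.full_like(X,z)],-1).reshape(-1,3)).reshape(px,px,2).astype(np.float32)
    return cv2.remap(img,m[...,0],m[...,1],cv2.INTER_CUBIC)
E
python3 - <<'E'
from h import *
a={n:np.load(f"pics/{n}0.npz") for n in("top","scene")}
for n in a:
    p,d=a[n]['p'],a[n]['d']
    # depth -> world
    k,dd,T=K(n); v,u=np.mgrid[:384,:512]
    r=cv2.undistortPoints(np.stack([u,v],-1).reshape(-1,1,2).astype(float),k,dd)[:,0]
    P=(np.c_[r,np.ones(len(r))]*d.reshape(-1,1)-T[:3,3])@T[:3,:3]; P=P.reshape(384,512,3)
    g=p.astype(int)
    white=(g.min(2)>0)&(P[...,2]>.045)&(P[...,2]<.075)&(d>0)&(P[...,0]>.3)&(P[...,0]<.7)&(abs(P[...,1])<.4)
    lab,num=cv2.connectedComponents(white.astype(np.uint8))[::-1]
    cnt=np.bincount(num.ravel() if hasattr(num,'ravel') else [0]) if False else None
    nl,L,st,ce=cv2.connectedComponentsWithStats(white.astype(np.uint8))
    i=1+np.argmax(st[1:,4]); Q=P[L==i]; print(n,nl,st[i],np.median(Q,0))
    print(cv2.minAreaRect((Q[:,:2]*1000).astype(np.float32)))
    dial=(P[...,2]>.078)&(P[...,2]<.092)&(g.max(2)<110)&(P[...,0]>.3)&(P[...,0]<.7)&(abs(P[...,1])<.4)
    nl,L,st,ce=cv2.connectedComponentsWithStats(dial.astype(np.uint8))
    for i in range(1,nl):
        if st[i,4]>20:
            Q=P[L==i]; print(' dark',st[i],np.median(Q,0),cv2.minEnclosingCircle((Q[:,:2]*1000).astype(np.float32)))
p=a['top']['p']; c=unproj('top',[[335,222]],.0845)[0]; print(c)
cv2.imwrite('pics/ortho0.png',cv2.resize(p[170:280,280:450],None,fx=4.5,fy=4.5,interpolation=cv2.INTER_CUBIC))
p=a['scene']['p']
cv2.imwrite('pics/s0z.png',cv2.resize(p[140:235,80:210],None,fx=6,fy=6,interpolation=cv2.INTER_CUBIC))
E
```

```text
top 62 [  228   179   168    87 10898] [ 0.51912435 -0.08249312  0.06259533]
((534.3988647460938, -94.37191772460938), (358.1436462402344, 180.10853576660156), 87.65255737304688)
 dark [ 309  197   53   46 1620] [ 0.54093598 -0.13658592  0.0859048 ] ((533.1109008789062, -139.63751220703125), 55.00710678100586)
 dark [375 218  13  13 135] [ 0.52834121 -0.23565769  0.08340309] ((529.020263671875, -236.3167724609375), 13.875256538391113)
scene 5 [ 123  155  147   65 6389] [ 0.56784043 -0.07373582  0.059964  ]
((538.50537109375, -95.636474609375), (359.932373046875, 181.89430236816406), 87.54743194580078)
 dark [159 165  44  30 930] [ 0.54778128 -0.13773532  0.08349087] ((538.0430297851562, -141.76173400878906), 56.69894027709961)
 dark [138 171  11   8  70] [ 0.53391241 -0.23676938  0.08105193] ((532.3343505859375, -237.7216033935547), 13.96237564086914)
[ 0.53404306 -0.13919558  0.0845    ]
```

View pics/ortho0.png

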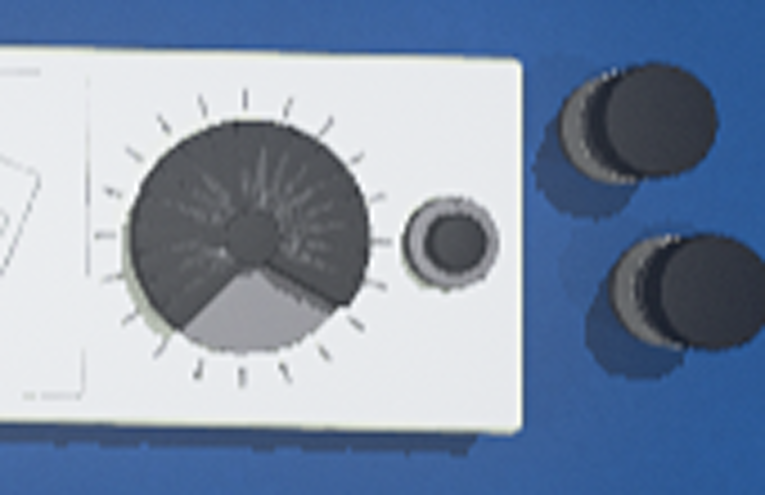

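View pics/s0z.png

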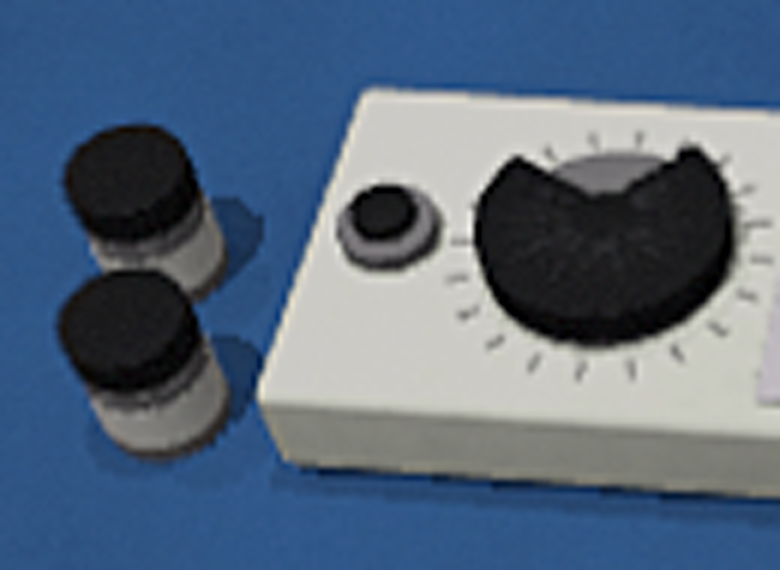

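```bash
cat >> h.py <<'E'
def cloud(n,d):
    k,dd,T=K(n); v,u=np.mgrid[:384,:512]
    r=cv2.undistortPoints(np.stack([u,v],-1).reshape(-1,1,2).astype(float),k,dd)[:,0]
    return ((np.c_[r,np.ones(len(r))]*d.reshape(-1,1)-T[:3,3])@T[:3,:3]).reshape(384,512,3)
def mid_angle(n,d,c):
    """heading (deg, atan2(y,x)) of cut-out middle line from depth"""
    P=cloud(n,d); q=P[...,:2]-c; r=np.hypot(q[...,0],q[...,1])
    # intersect with dial annulus; top vs lower
    m=(r>.022)&(r<.050)&(d>0)&(P[...,2]>.05)&(P[...,2]<.1)
    hi=P[...,2][m]>.076; th=np.degrees(np.arctan2(q[...,1],q[...,0]))[m]; rr=r[m]
    hw=52.5-np.degrees(np.arcsin(.007/rr)); best=[]
    for a in np.arange(-180,180,.5):
        inc=abs((th-a+180)%360-180)<hw
        best.append(np.mean(inc!=hi))
    i=int(np.argmax(best)); return -180+.5*i,best[i],m.sum()
E
python3 - <<'E'
from h import *
for n,c in(("top",(.5331,-.1396)),("scene",(.538,-.1418))):
    print(n,mid_angle(n,np.load(f"pics/{n}0.npz")['d'],np.array(c)))
E
```

```text
top (-172.0, np.float64(0.9915907498248073), np.int64(1427))
scene (-175.5, np.float64(0.9874411302982732), np.int64(637))
```

```bash
cat >> h.py <<'E'
C=np.array([.5355,-.1407]); A0=-174.0; SGN=1
def tool(phi,off,along=.042,z=.15):
    """phi: clockwise degrees from the start; off: tool centre offset from radial line of pushing wall"""
    h=np.radians(A0-52.5-phi); u=np.array([np.cos(h),np.sin(h)]); nn=np.array([-u[1],u[0]])
    p=C+along*u+off*nn
    y=np.array([*(SGN*u),0]); zz=np.array([0,0,-1.]); x=np.cross(y,zz)
    return np.array([*p,z]),np.column_stack([x,y,zz])
E
python3 - <<'E'
import h
from rig import kin,ctrl
import numpy as np
print(ctrl.get_tcp_rot().round(2))
for s in(1,-1):
    h.SGN=s
    for phi in(0,40,75):
        print(s,phi,kin.inverse_kinematics(*h.tool(phi,.03)).round(2), h.tool(phi,.03)[0].round(3))
E
```

```text
[[-0.9   0.43 -0.  ]
 [ 0.43  0.9  -0.  ]
 [ 0.   -0.   -1.  ]]Traceback (most recent call last):
  File "<stdin>", line 8, in <module>
AttributeError: 'NoneType' object has no attribute 'round'
```

Run:
```python
import h
from rig import kin,ctrl
import numpy as np
for s in(1,-1):
    h.SGN=s
    for phi in(0,20,40,60,75):
      for z in (.09,.15):
        q=kin.inverse_kinematics(*h.tool(phi,.025,z=z)); print(s,phi,z,None if q is None else np.round(q,2))
```

```text
1 0 0.09 None
1 0 0.15 None
1 20 0.09 [-0.32  0.02  1.9  -0.    1.21 -2.3 ]
1 20 0.15 [-0.32 -0.05  1.86 -0.    1.33 -2.3 ]
1 40 0.09 [-0.29  0.05  1.88 -0.    1.21 -1.93]
1 40 0.15 [-0.29 -0.02  1.83 -0.    1.33 -1.93]
1 60 0.09 [-0.27  0.09  1.84 -0.    1.22 -1.56]
1 60 0.15 [-0.27  0.02  1.79 -0.    1.33 -1.56]
1 75 0.09 [-0.26  0.12  1.81 -0.    1.22 -1.28]
1 75 0.15 [-0.26  0.05  1.76 -0.    1.33 -1.28]
-1 0 0.09 [-0.36  0.01  1.91 -0.    1.21  0.45]
-1 0 0.15 [-0.36 -0.06  1.87 -0.    1.33  0.45]
-1 20 0.09 [-0.32  0.02  1.9  -0.    1.21  0.84]
-1 20 0.15 [-0.32 -0.05  1.86 -0.    1.33  0.84]
-1 40 0.09 [-0.29  0.05  1.88 -0.    1.21  1.22]
-1 40 0.15 [-0.29 -0.02  1.83 -0.    1.33  1.22]
-1 60 0.09 [-0.27  0.09  1.84 -0.    1.22  1.59]
-1 60 0.15 [-0.27  0.02  1.79 -0.    1.33  1.59]
-1 75 0.09 [-0.26  0.12  1.81 -0.    1.22  1.86]
-1 75 0.15 [-0.26  0.05  1.76 -0.    1.33  1.86]
```

SGN = -1 stays within joint range. I'll close the gripper, hover over the cut-out, descend with a contact guard, then feel for the wall.

```bash
sed -i 's/SGN=1$/SGN=-1/' h.py
python3 - <<'E'
import h,cv2
from rig import *
import numpy as np
gripper_to(0.0)
ctrl.move_pose(*h.tool(0,.030,.043,.16)); print(ctrl.get_clock(),ctrl.get_width(),ctrl.get_ee_pos())
p,d=read_camera("scene"); cv2.imwrite("pics/s1.png",cv2.resize(p[80:250,60:290],None,fx=3.4,fy=3.4,interpolation=cv2.INTER_CUBIC))
p,d=read_camera("top"); cv2.imwrite("pics/t1.png",cv2.resize(p[150:310,270:470],None,fx=3.7,fy=3.7,interpolation=cv2.INTER_CUBIC))
P=h.cloud("scene",read_camera("scene")[1]); q=np.hypot(*(P[...,:2]-ctrl.get_ee_pos()[:2]).transpose(2,0,1))
m=(q<.03)&(P[...,2]>.095)&(P[...,2]<.2); print("lowest finger z",np.sort(P[...,2][m])[:15].round(3))
E
```

```text
3.4 0.0002259720816457735 [ 0.48446794 -0.12951198  0.16013214]
lowest finger z [0.141 0.142 0.143 0.145 0.145 0.146 0.146 0.147 0.147 0.147 0.148 0.149
 0.149 0.15  0.15 ]
```

View pics/s1.png

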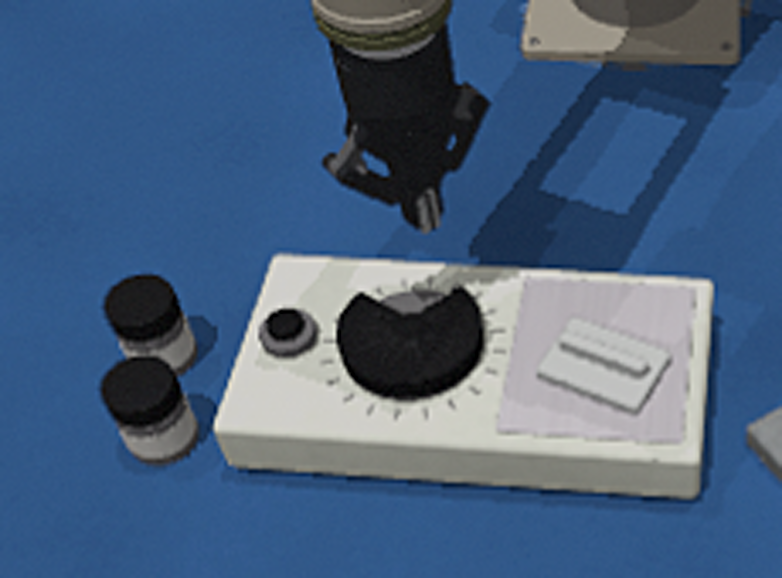

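View pics/t1.png

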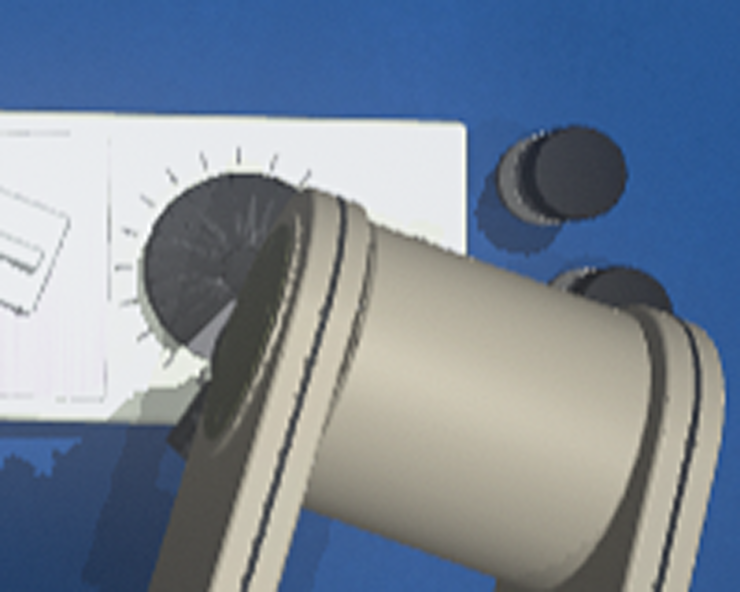

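The closed fingertip (at (430,225) in the scene crop) ends 19 mm below the TCP, as specified, and the cut-out below it is free. Next I go in.

Run:
```python
import h,cv2
from rig import *
import numpy as np
c=ctrl.servo_line(h.tool(0,.030,.043,.0895)[0],max_speed=.08,contact_N=3); print("down contact",c,ctrl.get_ee_pos(),ctrl.get_force(),ctrl.get_clock())
if not c:
    c=ctrl.servo_line(h.tool(0,.010,.043,.0895)[0],max_speed=.015,contact_N=1.5)
    e=ctrl.get_ee_pos(); p0,_=h.tool(0,.030,.043); p1,_=h.tool(0,.010,.043); nn=(p0-p1)/.02
    print("wall",c,e,"off",.03+np.dot(e[:2]-p0[:2],nn[:2]),ctrl.get_force(),ctrl.get_clock())
p,d=read_camera("scene"); cv2.imwrite("pics/s2.png",cv2.resize(p[100:230,100:260],None,fx=4.5,fy=4.5,interpolation=cv2.INTER_CUBIC))
print(h.mid_angle("scene",d,np.array([.538,-.1418])))
```

```text
down contact False [ 0.48464646 -0.13034654  0.09013785] [-0.16240061  0.35499002  0.18713214] 4.5833
wall True [ 0.49055892 -0.12351864  0.08901258] off 0.020772242262408078 [ 0.05172771  0.05353302 -0.40182918] 5.325
(-161.5, np.float64(0.9410071942446043), np.int64(695))
```

View pics/s2.png

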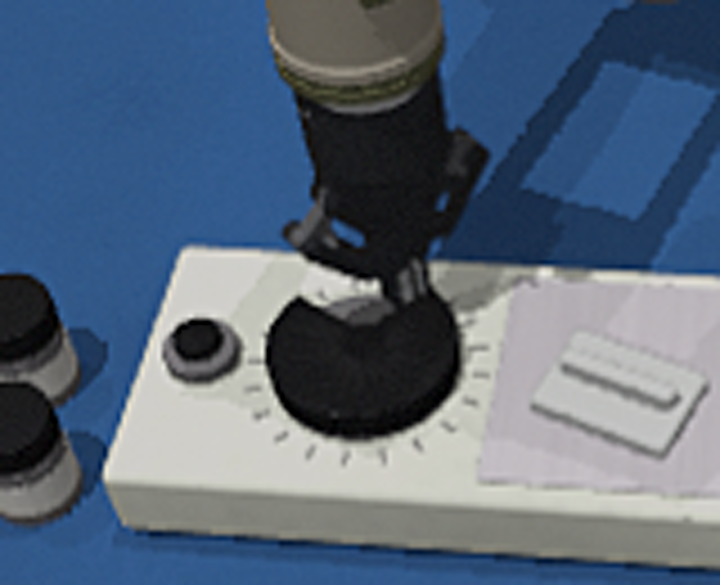

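The fingertip is in the cut-out next to the clockwise-side wall, with contact at about off = 20.8 mm against 18 mm expected. I'll push in small steps, logging the tangential force, and stop well short of the fourth snap.

```bash
cat > push.py <<'E'
import h,sys
from rig import *
import numpy as np
OFF=.019
def tang(phi):
    hh=np.radians(h.A0-52.5-phi); nn=np.array([-np.sin(hh),np.cos(hh)]); return nn
def push(a,b,st):
    out=[]
    for phi in np.arange(a,b+1e-6,st):
        p,R=h.tool(phi,OFF,.043,.0895)
        ctrl.servo_line(p,R,max_speed=.03)
        f=ctrl.get_force(); n=tang(phi); u=np.array([n[1],-n[0]]); e=ctrl.get_ee_pos()
        out.append((round(float(phi),1),round(float(f[:2]@n),1),round(float(f[:2]@u),1),round(float(f[2]),1)))
        if np.linalg.norm(f)>15: print("STOP"); break
    for o in out: print(*o)
    print(ctrl.get_clock(),e)
E
python3 -c "
from push import *
push(0,12,1.5)"
```

```text
0.0 5.3 0.9 0.3
1.5 6.1 1.7 1.1
3.0 5.4 0.7 0.6
4.5 4.6 -0.1 -2.1
6.0 1.4 0.7 -1.6
7.5 -0.4 0.8 0.6
9.0 -1.2 0.2 -0.4
10.5 0.7 0.4 -0.3
12.0 0.9 -0.4 -0.1
7.625 [ 0.49682673 -0.11398792  0.08951278]
```

```bash
python3 -c "
from push import *
push(13.5,30,1.5)
import cv2
p,d=read_camera('scene'); cv2.imwrite('pics/s3.png',cv2.resize(p[100:230,100:260],None,fx=4.5,fy=4.5,interpolation=cv2.INTER_CUBIC))
"
```

```text
13.5 -0.1 0.5 0.4
15.0 0.3 0.1 -0.2
16.5 3.6 -0.7 1.1
18.0 5.8 -0.8 3.2
19.5 5.9 -1.7 2.4
21.0 4.3 -0.7 1.1
22.5 2.8 -2.2 1.2
24.0 2.1 -1.0 0.1
25.5 0.4 0.1 0.2
27.0 0.9 -0.5 -0.4
28.5 -0.5 -0.2 1.0
30.0 1.1 0.6 -0.5
10.625 [ 0.50698613 -0.10332851  0.08950581]
```

View pics/s3.png

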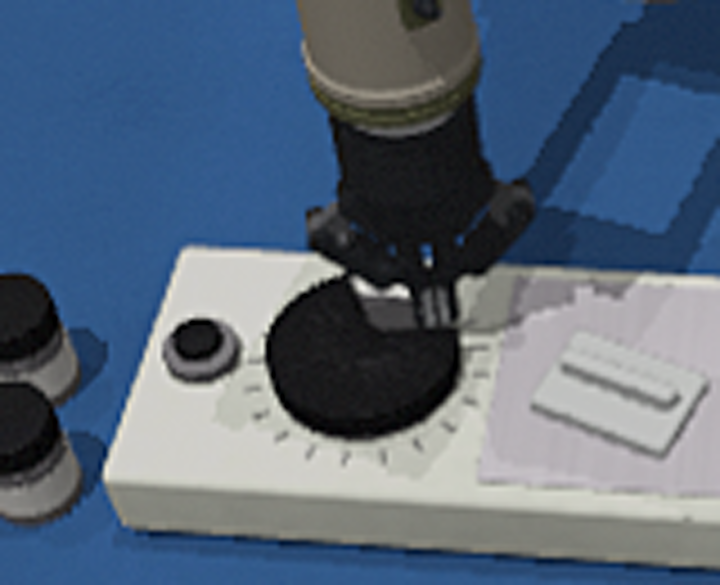

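Two clicks so far, with snaps at about 5.5 and 24 degrees nominal, 18 apart as they should be. The cut-out is turning with the finger. On to the third click.

```bash
python3 -c "
from push import *
push(32,50,1.5)
"
```

```text
32.0 0.3 0.2 -0.9
33.5 0.1 -0.1 0.5
35.0 2.6 -0.4 1.8
36.5 5.3 -1.3 4.3
38.0 5.3 -1.8 3.6
39.5 5.2 -2.3 1.9
41.0 3.5 -2.1 -0.4
42.5 0.6 -0.6 -0.1
44.0 0.9 -0.9 -1.1
45.5 -0.7 0.5 0.4
47.0 -0.3 -0.2 -0.5
48.5 -0.5 -0.1 -0.1
50.0 -0.6 0.4 0.1
13.925 [ 0.52149661 -0.09580679  0.0895171 ]
```

```bash
python3 -c "
from push import *
push(51.5,64,1.25)
import cv2
p,d=read_camera('scene'); cv2.imwrite('pics/s4.png',cv2.resize(p[100:230,100:260],None,fx=4.5,fy=4.5,interpolation=cv2.INTER_CUBIC))
"
```

```text
51.5 0.1 1.1 1.1
52.8 -0.3 -0.1 0.6
54.0 4.3 -1.4 1.8
55.2 6.1 -0.9 3.7
56.5 5.5 -1.6 4.1
57.8 4.8 -1.0 1.9
59.0 4.1 -2.1 -0.1
60.2 2.2 -0.9 -0.4
61.5 1.8 0.3 -0.2
62.8 1.5 0.4 -0.2
64.0 -0.4 0.4 -0.3
16.675 [ 0.53321698 -0.0938573   0.08983278]
```

View pics/s4.png

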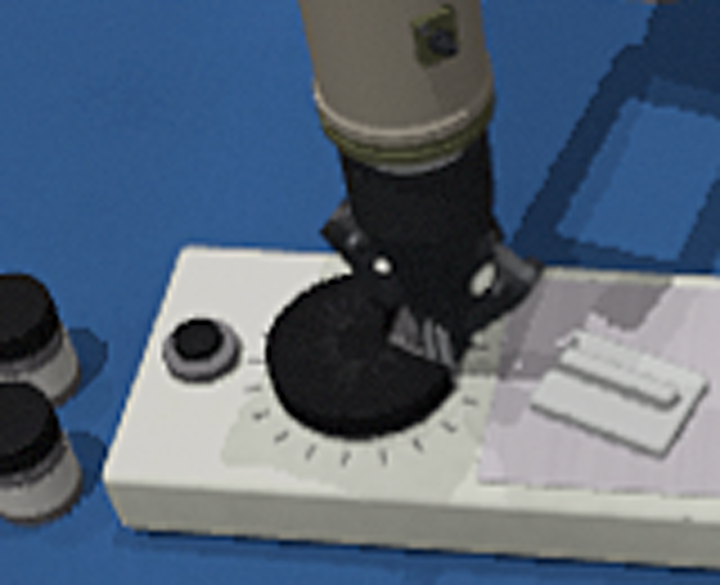

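Four engage-and-snap cycles, the last at about 60 degrees, and the finger now carries no force. I'll lift out, hover over the button and check the dial angle.

Run:
```python
import h,cv2
from rig import *
import numpy as np
e=ctrl.get_ee_pos(); ctrl.servo_line([e[0],e[1],.15],max_speed=.1)
R=h.tool(40,0)[1]
ctrl.move_pose([.5307,-.237,.15],R)
print(ctrl.get_clock())
p,d=read_camera("scene"); np.savez("pics/scene5.npz",p=p,d=d)
p2,d2=read_camera("top"); np.savez("pics/top5.npz",p=p2,d=d2)
cv2.imwrite('pics/s5.png',cv2.resize(p[100:230,80:250],None,fx=4.5,fy=4.5,interpolation=cv2.INTER_CUBIC))
cv2.imwrite("pics/t5.png",cv2.resize(p2[150:310,270:470],None,fx=3.7,fy=3.7,interpolation=cv2.INTER_CUBIC))
print(h.mid_angle("scene",d,np.array([.538,-.1418])),h.mid_angle("top",d2,np.array([.5331,-.1396])))
```

```text
18.1583
(117.0, np.float64(0.9732016925246827), np.int64(709)) (116.0, np.float64(0.9877800407331976), np.int64(1473))
```

View pics/s5.png

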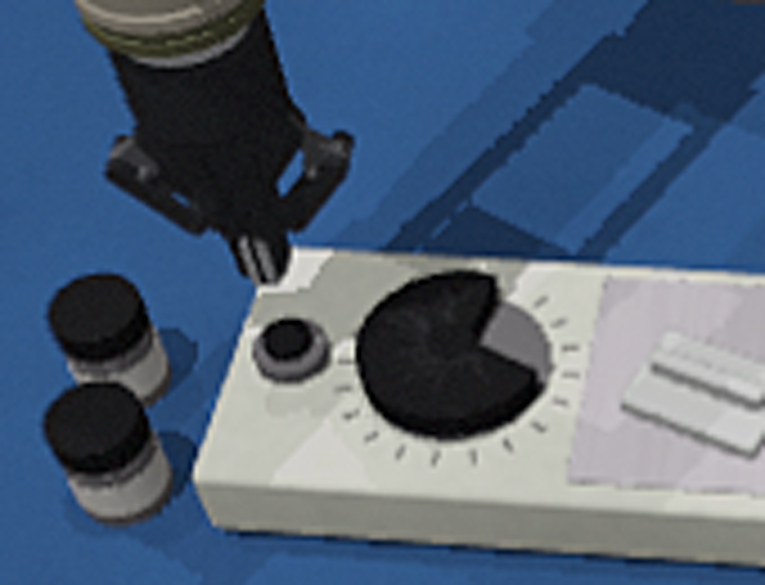

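View pics/t5.png

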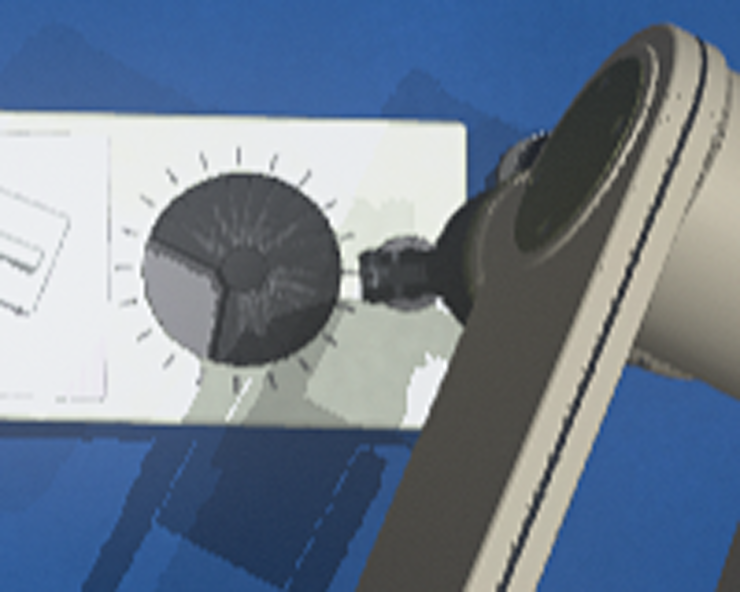

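The dial turned from 188° to 116° in the top view, exactly 72°, or four clicks. The scene view gives 67.5°, which rounds to the same stop. The fingertip hangs clear above the button, so I press it now.

Run:
```python
import cv2,h
from rig import *
import numpy as np
x,y=.5307,-.237
c=ctrl.servo_line([x,y,.106],max_speed=.06,contact_N=3); f0=ctrl.get_force(); print(c,ctrl.get_ee_pos(),f0,ctrl.get_clock())
z=.105
while z>.090:
    ctrl.servo_line([x,y,z],max_speed=.02); f=ctrl.get_force(); e=ctrl.get_ee_pos()
    print(round(z,4),e[2].round(4),f.round(1))
    if f[2]>10: break
    z-=.001
p,d=read_camera("scene"); cv2.imwrite('pics/s6.png',cv2.resize(p[100:230,80:250],None,fx=4.5,fy=4.5,interpolation=cv2.INTER_CUBIC))
print(ctrl.get_clock())
```

```text
False [ 0.53093816 -0.23720159  0.1063428 ] [-1.03729812  0.00707101 -0.04576983] 19.1417
0.105 0.1053 [ 0.1 -0.2 -0.2]
0.104 0.104 [-1.2  0.2  0.1]
0.103 0.1029 [ 0.9 -0.2  0. ]
0.102 0.1019 [ 0.  -0.1  0.7]
0.101 0.1011 [0.4 0.8 0.7]
0.1 0.1002 [ 0.4 -0.9  1.3]
0.099 0.0992 [ 0.4 -0.3  2.5]
0.098 0.0981 [ 1.2 -0.3  3.4]
0.097 0.0971 [0.9 0.1 3. ]
0.096 0.0961 [-0.1 -0.6  4. ]
0.095 0.0951 [ 1.  -0.5  5.3]
0.094 0.095 [-2.4  2.1 11.3]
22.1917
```

View pics/s6.png

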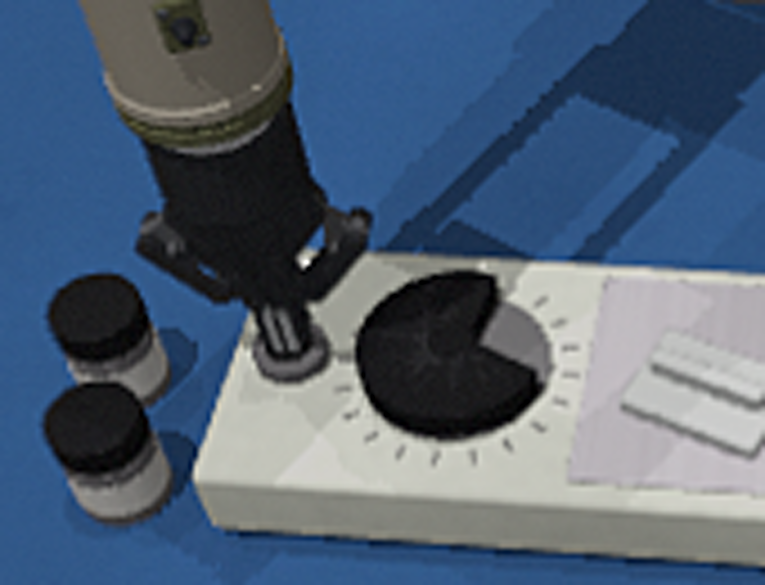

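The fingertip is on the cap. The force rose to about 5 N over about 6 mm and then hit the hard stop, so the button is fully down. I'll release it, check and hand in.

Run:
```python
import cv2,h
from rig import *
import numpy as np
ctrl.servo_line([.5307,-.237,.16],max_speed=.06); ctrl.servo_line([.45,-.237,.22],max_speed=.12); ctrl.sleep(.3)
p,d=read_camera("scene"); p2,d2=read_camera("top")
cv2.imwrite('pics/s7.png',cv2.resize(p[100:230,80:250],None,fx=4.5,fy=4.5,interpolation=cv2.INTER_CUBIC))
print(h.mid_angle("scene",d,np.array([.538,-.1418])),h.mid_angle("top",d2,np.array([.5331,-.1396])))
d0=np.load("pics/scene0.npz")['d']
for q in (d0,d):
    P=h.cloud("scene",q); m=np.hypot(P[...,0]-.5323,P[...,1]+.2377)<.008; print("button z",np.median(P[...,2][m]))
p0=np.load("pics/scene0.npz")['p']
for n,(r0,r1,c0,c1) in dict(jars=(160,216,88,119),foam=(172,204,214,262),sponge=(194,222,276,312)).items():
    print(n,np.abs(p[r0:r1,c0:c1].astype(int)-p0[r0:r1,c0:c1]).mean(), cv2.phaseCorrelate(p0[r0:r1,c0:c1].mean(2).astype(np.float64),p[r0:r1,c0:c1].mean(2).astype(np.float64)))
print(ctrl.get_force(),ctrl.get_clock())
```

```text
(115.5, np.float64(0.9733520336605891), np.int64(713)) (115.5, np.float64(0.9850644942294636), np.int64(1473))
button z 0.08126371715119152
button z 0.08105354699576034
jars 3.0090245775729647 ((-0.099242309864092, -0.007680500331687767), 0.9639042436668954)
foam 4.615885416666667 ((-0.1410323618225604, 0.05560228251297161), 0.8078220249167601)
sponge 3.119708994708995 ((-0.06725313505182129, 0.004214206158657419), 0.9919078299976448)
[-0.9838974 -0.4734939  0.2310636] 24.8333
```

View pics/s7.png

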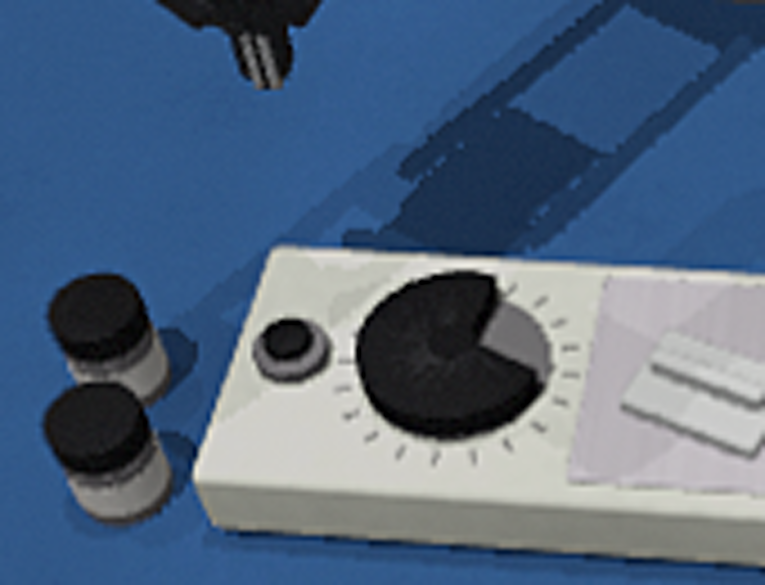

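The button is up again, the dial is still four clicks on, nothing else has moved, and the arm is clear.

```bash
python3 -c "
from rig import workorder,ctrl
workorder.job_done(); print(ctrl.get_clock())"
```

```text
the job is handed in; nothing more can be done
the job is handed in; nothing more can be done
```

I turned the dial four clicks clockwise with the closed fingertips, then pressed the start button fully down and let it come up. I handed the job in at about 25 s.

- **Dial:** the force log showed four separate snaps about 18° apart, with the tangential push never above about 6 N. Before and after pictures from the top camera give about 72°, which is four clicks.
- **Button:** it bottomed at about 6 mm of travel, with about 5 N of spring force and a peak of 11 N on the hard stop. Afterwards the cap was back at its starting height (81.1 mm against 81.3 mm).
- **Everything else:** the jars, the sanding block and the foam part show no shift in the last picture (under 0.15 pixel).
- **Disagreements:** the two cameras differed by about 5 mm in x on the dial's position, so I used the mean and felt for contact. The scene camera's coarser reading of the turn was 67.5–69°, which still rounds to the same stop.

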